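Reset the telescoping length stop

ROBOT

A 6-joint arm with a two-finger parallel gripper is mounted at the origin on the work surface; the furniture and walls round the work are solid. World frame = base frame: x ahead of the robot, y to its left, z up, the work surface at z = 0. Lengths are in m, angles in rad, forces in N, time in s.
With the tool pointing down it reaches from about 0.35 to 0.8 m from the base axis. Payload 7.3 kg.
Tool frame: the origin (TCP) lies at the very end of the fingers, on their centre line; the grasp point (between the pads) lies 19 mm behind it (bot.hold_point_z is the distance from the TCP to the grasp point, in m); y points along the fingers, x is the direction in which the jaws open and shut, and the axes are right-handed (so a half turn about y gives the same grasp; the last joint's range is limited). The gripper opens to 85 mm and grips with 20 to 120 N. Pads are 22 mm wide; open, the fingers measure 114 mm over their backs; the gripper's body (76 mm by 85 mm) begins 54 mm behind the grasp point. The pads swing forward as they close: fully open they stand 13 mm farther back than shut.
Start: joints at [-1.284, 0.342, 1.524, -0, 1.275, -0.146], TCP at [0.22, -0.477, 0.196] pointing down, gripper open.
Joint ranges: [-2.53, 2.53], [-0.77, 2.02], [0.04, 2.7], [-1, 4.14], [0.28, 2.66], [-3.11, 3.11]. Speed limits (rad/s): [2.57, 2.57, 3.14, 3.14, 3.14, 3.14].

INTERFACE

Orientations are given as a unit quaternion [w, x, y, z].
In Python, from cell import bot, get_image gives the robot as it stands.
- The arm moves only by the tool apply_moves, never from a script. Its argument "series" is a list of rows, each a list of 2 entries, a list of its own where there are three numbers: the shift along the tool's x, y, z in units of 30 mm (1.0 is 30 mm), then the turn about the tool's y in rad. A call has exactly 8 rows; each row is the pose to reach, as a shift and turn from the pose measured when the call began, along the tool's axes at that moment; what a row does not reach only later rows make up. A row lasts 1/10 s, in which the tool goes at most 50 mm and 8.59 degrees, less where a joint would pass 70% of its speed; a pose out of reach is approached as far as the arm can. A call with a gripper value outside its range is refused whole. "fingers" is the closure, from -1 (fully open) to 1 (shut), set as the call begins (left out, the last holds). The fingers move at their own pace and stop on an object; the grip force is fixed at half the most. Time passes only in rows, so rows that repeat a pose let the fingers close, or fill a call up. It gives the time, the measured TCP pose, the force and the opening at its end, in the units of the state.
- bot.observe(): the state, without advancing time (a new reading comes with each control period).
- get_image(name): name is "side" or "top"; returns a dict with "img" (420x560x3 uint8, red, green, blue), "K" (3x3 intrinsics, pixels), "dist_coeffs" ([k1, k2, p1, p2, k3] as OpenCV has them; the pictures are not rectified), "origin" and "orientation" of the camera in the world. Camera axes: x right, y down, z forward; pixel columns grow to the right and rows downward; lengths in m; the calibration is good to about 2 mm. A picture is of the moment at which its call begins. There is no depth.
- bot.sign_off(): hands the job in, once; it reports no verdict.
The state is a dict: "t": time; "joint_positions": joint angles; "joint_vel": joint speeds; "joint_torque": joint torques, N m; "tool_pos": TCP position; "orientation": TCP orientation; "contact_force": force on the tool from outside, world axes, zero at the start; "torque": the same for the moment, N m; "grip_width": finger opening in m.
Only numpy, scipy, OpenCV 4.12 (cv2) and the standard library are available. Lean on these libraries where they do the work, as an engineer would, in place of code of your own. Each camera call takes 0.05 s, during which the arm holds its last target. There are 200 camera calls.

TASK

Set the telescoping length stop for the next job. First press its spring button and slide the inner tube out until the button pops up in the hole beside the arrow-shaped marker; then slide the stop plate along its slot until its pointer meets the scribed line, and finally turn the clamp lever clockwise all the way to tighten it. Leave the loose things around it where they are.

Things in the scene. Friction and masses are not known exactly. Their poses are not given: they have to be found in the camera images.
- stop_base: Grey square outer tube, 36 mm wide, 184 mm long, fixed to the table. Origin: on the table under its middle, z up; the tube runs along y, its top face is at z 42 mm, the inner tube comes out at the -y end (robot's right). The top has four holes, 15 mm long (y) and 18 mm wide, at x 0, y +55, +25, -5 and -35 mm, joined by a 9 mm slot. A ledge at -x, 24 mm high, carries three markers.
- arrow_marker: Small dark steel arrow, about 24 x 16 x 5 mm, fixed on the ledge, pointing at the wanted hole. Origin: middle of its underside. Its x points across the tube to the hole, which lies 32 mm away in x at the same y; its y is parallel to the tube's y.
- stud_a: Round dark steel stud, 11 mm across and 5 mm high, fixed on the ledge beside another hole; not the wanted one. Origin: middle of its underside.
- stud_b: Second such round stud, beside the remaining hole. Origin: middle of its underside.
- stop_tube (a joint): Slide of the bright steel inner tube (it carries the button, head, stop plate and lever), m: 0 retracted, growing as it comes out towards the outer tube's -y, end stop at 0.100. The holes are at 0, 0.030, 0.060 and 0.090; it starts in the hole at 0. Friction about 1.5 N.
- stop_button (a joint): Spring button in the inner tube, m: 0 up, growing as pressed, stop at 0.007. Spring 3 N at 0, 6 N at the bottom. When up its square key (12 mm long) fills a hole and locks the tube; pressed more than 0.004 it is clear of the wall and the tube can slide. Let go between holes it rubs under the wall and pops up once within 1.5 mm of a hole's centre.
- button_top (a point): Centre of the top of the button's black round cap, 16 mm across and 14 mm high. When up, the cap's top is 24 mm and its underside 10 mm above the tube's top face, and it goes down 7 mm; it can be pinched round its side, pressed and slid while held.
- stop_plate (a joint): Slide of the dark steel stop plate on its slot across the tube's head, m along stop_base's x (plus: away from the robot): 0 on the scribed line, range -0.026 to 0.026, starts at 0.012 to 0.024. Friction about 1.2 N.
- lip_top (a point): Middle of the top edge of the stop plate's upright lip, by which it can be pinched: 8 mm thick along stop_base's y, 50 mm wide along x, 30 mm high above the plate. The lip stands 50 mm from the lever's pivot.
- pointer_tip (a point): Tip of the pointed tooth at the foot of the outer side of the lip, in line with the middle of the lip; moves with the stop plate (74 mm wide along x, 5 mm thick).
- scribed_line (a point): Point on the black line scribed along stop_base's y on the head (the tube's bright end block), beside the pointer tip; moves with the inner tube. The line runs along the middle of the head, which is 68 mm wide with its top at z 42 mm. Its x is stop_base's x.
- clamp_lever (a joint): Clamp lever, rad: 0 loose, pointing back along the outer tube (stop_base's +y); grows clockwise seen from above up to a stop at 1.571, tight, pointing away from the robot (stop_base's +x). Starts at 0 to 0.25. Stays where left; friction torque about 0.06 N m.
- lever_pivot (a point): Centre of the top of the lever's round hub, 20 mm across, on the vertical pivot axis.
- lever_handle (a point): Middle of the lever's black grip, 40 mm from the pivot axis: 10 mm wide, 12 mm high and 32 mm long (along the lever), with about 14 mm of clear height under it above the stop plate.
- cork_block: Cork sanding block, 50x90x28 mm, loose on the table; leave it alone. Origin: middle of its underside.
- driver_black: Small black screwdriver, 146 mm long, loose on the table; leave it alone. Origin: middle of its underside.
- screw_tin: Round white tin, 51 mm across, 42 mm high, loose on the table; leave it alone. Origin: middle of its underside.
- polish_tin: Round flat tin, 69 mm across, 28 mm high, loose on the table; leave it alone. Origin: middle of its underside.

How it is judged:
By the outcome, as a careful person would: the job done as asked, in the order asked, and still so for the second after the job is handed in, with the robot touching nothing.
It also fails if it takes over 54 s, if anything falls off the work surface, if the arm or the gripper's body presses on something with over 40 N, if the wrist force passes 120 N, or if a joint passes its speed limit or range.

## Working session

There is one attempt and no reset: what is moved stays moved. The work goes in short steps, Python scripts to look and compute and a tool call to move; the robot and the scene stay as the last step left them, time stands still between calls to the robot, and variables do not carry over. Pictures are saved under pics/ and viewed, about 8 in all and at most 12, crops included, and the job is handed in when it is done.

Besides the shell and the picture viewer there is one more tool, called after "Request:" as name(argument=value, ...), one argument or row to a line, values as JSON. apply_moves: Moves the arm, as the interface text tells. Its arguments: {"type":"object","properties":{"series":{"type":"array","items":{"type":"array"}},"fingers":{"type":"number"}},"required":["series"]}

```bash
mkdir -p pics; ls
python3 - <<'E'
from cell import bot,get_image
import cv2,numpy as np
s=bot.observe();print({k:np.round(v,4).tolist() for k,v in s.items()})
for n in("top","side"):
    d=get_image(n);cv2.imwrite(f"pics/{n}0.png",d["img"][:,:,::-1])
    print(n,d["K"],d["dist_coeffs"],d["origin"],d["orientation"])
E
```

```text
pics
{'t': 0.0, 'joint_positions': [-1.284, 0.3427, 1.525, 0.0, 1.2754, -0.146], 'joint_vel': [-0.0003, -0.0007, 0.0001, 0.001, -0.0006, -0.0006], 'joint_torque': [-0.0009, -43.368, -24.6011, -0.0002, 0.0078, -0.0], 'tool_pos': [0.2201, -0.4761, 0.1949], 'orientation': [0.5961, -0.5953, 0.3814, -0.3806], 'contact_force': [0.6931, 1.4175, -0.6725], 'torque': [0.0466, 0.05, -0.048], 'grip_width': 0.0855}
top [[543.5107925    0.         276.58014705]
 [  0.         543.5107925  208.72591888]
 [  0.           0.           1.        ]] [0.05767315 0.         0.         0.         0.        ] [0.19498569 0.05874352 1.52126511] [-0.05230892  0.71515669 -0.69372217  0.0675591 ]
side [[520.06063657   0.         274.98783401]
 [  0.         520.06063657 214.3237745 ]
 [  0.           0.           1.        ]] [-0.15847478  0.          0.          0.          0.        ] [0.38201088 1.14261086 0.60843485] [ 0.00609601 -0.02794415  0.84672663 -0.53125885]
```

View pics/top0.png

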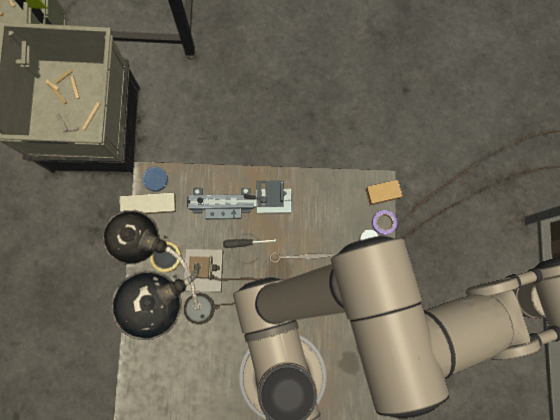

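View pics/side0.png

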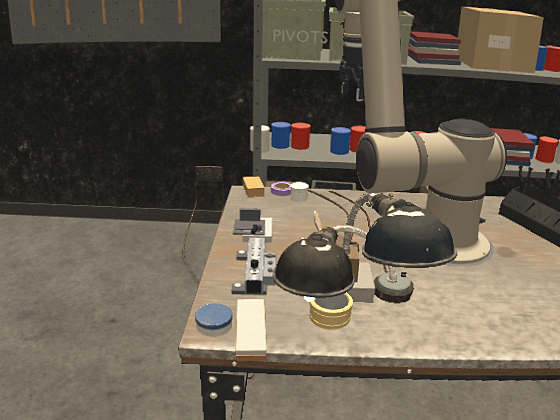

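```bash
cat > h.py <<'E'
import cv2,numpy as np
from scipy.spatial.transform import Rotation as R
from cell import bot,get_image
def rot(q): return R.from_quat([q[1],q[2],q[3],q[0]]).as_matrix()
def ray(d,uv):
    p=cv2.undistortPoints(np.array([[uv]],float),np.array(d["K"]),np.array(d["dist_coeffs"]))[0,0]
    return np.array(d["origin"]),rot(d["orientation"])@np.array([p[0],p[1],1.])
def onz(d,uv,z):
    o,v=ray(d,uv);return o+v*(z-o[2])/v[2]
def proj(d,P):
    Rm=rot(d["orientation"]).T
    return cv2.projectPoints(np.array([P],float).reshape(-1,3),cv2.Rodrigues(Rm)[0],-Rm@np.array(d["origin"]),np.array(d["K"]),np.array(d["dist_coeffs"]))[0][:,0]
def tri(d1,u1,d2,u2):
    o1,v1=ray(d1,u1);o2,v2=ray(d2,u2)
    s=np.linalg.lstsq(np.c_[v1,-v2],o2-o1,rcond=None)[0]
    a,b=o1+s[0]*v1,o2+s[1]*v2
    return (a+b)/2,np.linalg.norm(a-b)
def crop(d,x0,y0,x1,y1,f,step=10):
    c=cv2.resize(d["img"][y0:y1,x0:x1,::-1],None,fx=f,fy=f,interpolation=cv2.INTER_CUBIC)
    for x in range(x0,x1,step): cv2.putText(c,str(x),((x-x0)*f,8),0,.3,(0,0,255));cv2.line(c,((x-x0)*f,9),((x-x0)*f,14),(0,0,255))
    for y in range(y0,y1,step): cv2.putText(c,str(y),(0,(y-y0)*f+4),0,.3,(0,0,255));cv2.line(c,(18,(y-y0)*f),(24,(y-y0)*f),(0,0,255))
    return c
E
python3 - <<'E'
from h import *
t=get_image("top");s=get_image("side")
a=crop(t,183,178,300,223,6);b=crop(s,225,200,285,298,6)
cv2.imwrite("pics/ct.png",a);cv2.imwrite("pics/cs.png",b)
print(np.round(rot(bot.observe()["orientation"]),3))
print(onz(t,(200,202),.042),onz(t,(255,202),.042))
E
```

```text
[[ 0.419 -0.     0.908]
 [-0.908  0.001  0.419]
 [-0.001 -1.     0.   ]]
[0.46093086 0.24182493 0.042     ] [0.4659154  0.09053545 0.042     ]
```

View pics/ct.png

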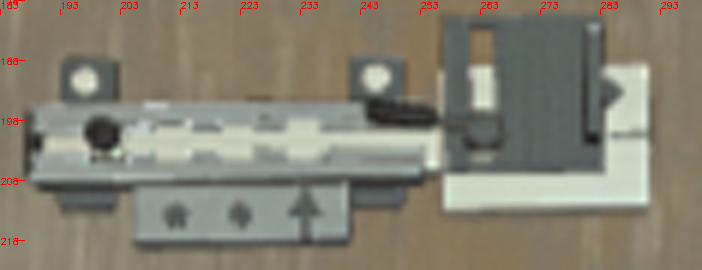

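View pics/cs.png

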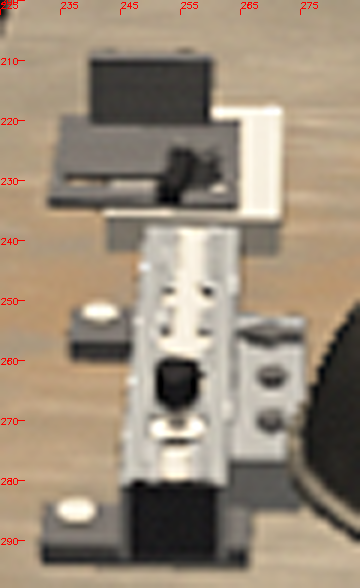

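The views show the tube along y. The button is at top-view pixel ≈(200,199). The arrow is at ≈(233.5,212) and is the marker farthest towards −y, so its hole is 0.090. The pointer is at ≈(286.5,193.5), about 7 px beyond the scribed line at ≈(289,200). Next I turn these pixels into positions.

Run:
```python
from h import *
t=get_image("top");s=get_image("side")
T=lambda x,y:(183+(x+.5)/6-.5,178+(y+.5)/6-.5)
S=lambda x,y:(225+(x+.5)/6-.5,200+(y+.5)/6-.5)
def show(n,z,a=None,b=None):
    r=[n]
    if a: r.append(("top",np.round(onz(t,T(*a),z)[:2]*1e3,1)))
    if b: r.append(("side",np.round(onz(s,S(*b),z)[:2]*1e3,1)))
    if a and b:
        p,e=tri(t,T(*a),s,S(*b)); r.append((np.round(p*1e3,1),round(e*1e3,1)))
    print(*r)
show("button",.066,(103,132),(180,363))
show("studA",.029,(176,213),(272,376))
show("studB",.029,(239,213),(271,421))
show("studA'",.029,(176,213),(271,421))
show("studB'",.029,(239,213),(272,376))
show("arrow",.029,(305,208),(272,334))
show("screwL",.016,(84,83),(77,511));show("screwR",.016,(375,77),(99,311))
show("hole2",.042,(305,135),(186,310))
show("liptop+x",.077,(596,22),(90,56));show("liptop-x",.077,(594,143),(212,57))
show("pointer",.0445,(622,93));show("line",.042,(628,134))
show("pivot",.07,(485,131),(212,170))
show("levertip",.07,(370,110),(172,195))
show("headcorner",.042,(443,208),(281,218));show("headcorner2",.042,(650,210),(282,106))
show("headcorner3",.042,(650,64))
# dark centroid of button
for n,d,(x0,y0,x1,y1) in(("top",t,(194,192,206,207)),("side",s,(248,257,262,271))):
    g=cv2.cvtColor(d["img"],cv2.COLOR_RGB2GRAY)[y0:y1,x0:x1].astype(float);w=np.clip(90-g,0,None)
    yy,xx=np.mgrid[y0:y1,x0:x1];u=((w*xx).sum()/w.sum(),(w*yy).sum()/w.sum());print(n,u,onz(d,u,.059))
```

```text
button ('top', array([463.3, 239.9])) ('side', array([461.6, 238.8])) (array([462.3, 239.8,  66.7]), np.float64(1.6))
studA ('top', array([433.2, 209. ])) ('side', array([433.4, 183.3])) (array([431.5, 207.5,  43.5]), np.float64(1.3))
studB ('top', array([434.1, 180. ])) ('side', array([431.8, 213.7])) (array([435.4, 181.6,   9.3]), np.float64(3.7))
studA' ('top', array([433.2, 209. ])) ('side', array([431.8, 213.7])) (array([432.8, 209.3,  26.4]), np.float64(1.5))
studB' ('top', array([434.1, 180. ])) ('side', array([433.4, 183.3])) (array([434. , 180.1,  27.2]), np.float64(0.8))
arrow ('top', array([437.4, 149.6])) ('side', array([435.3, 153.6])) (array([436.6, 149.8,  27. ]), np.float64(2.3))
screwL ('top', array([495.5, 256.2])) ('side', array([495.2, 256.5])) (array([495.4, 256.2,  15.8]), np.float64(0.3))
screwR ('top', array([503. , 120.2])) ('side', array([503., 120.])) (array([502.9, 120.2,  16.1]), np.float64(0.0))
hole2 ('top', array([469.3, 150.3])) ('side', array([466.3, 161.3])) (array([468.8, 150.6,  36.2]), np.float64(3.2))
liptop+x ('top', array([519.3,  18.7])) ('si
[... 303 characters left out ...]
4])) ('side', array([461.6, 104. ])) (array([468.1,  67.5,  51.8]), np.float64(7.8))
levertip ('top', array([476.6, 119.7])) ('side', array([474.7, 125.4])) (array([476.2, 119.8,  67.2]), np.float64(2.0))
headcorner ('top', array([437.3,  85.6])) ('side', array([436.1,  87.6])) (array([436.8,  85.7,  41.1]), np.float64(1.3))
headcorner2 ('top', array([439.5,  -9.5])) ('side', array([441.6,  -9.8])) (array([440.5,  -9.6,  42. ]), np.float64(2.1))
headcorner3 ('top', array([508. ,  -7.9]))
top (np.float64(199.74301675977654), np.float64(199.61675977653633)) [0.46444753 0.24075916 0.059     ]
side (np.float64(254.0523076923077), np.float64(263.58923076923077)) [0.46247873 0.24102187 0.059     ]
```

Run:
```python
from h import *
t=get_image("top");s=get_image("side")
for n,a,b in(("lamp1 c",(131,237),(318,258)),("lamp1 neck",(162,244),(328,233)),("lamp2 c",(146,304),(408,232)),("lamp2 neck",(180,289),(385,203)),("lampbase",(199,308),(393,285)),("elbow stem",(192,271),(350,215))):
    p,e=tri(t,a,s,b);print(n,np.round(p,3),round(e,3))
```

```text
lamp1 c [0.343 0.392 0.167] 0.003
lamp1 neck [0.326 0.313 0.174] 0.006
lamp2 c [0.184 0.337 0.195] 0.002
lamp2 neck [0.218 0.257 0.212] 0.003
lampbase [0.174 0.232 0.016] 0.0
elbow stem [0.271 0.235 0.174] 0.013
```

Request:
apply_moves(
  series=[
    [[0,0,0.6],0.06],
    [[-1,0,2.2],0.16],
    [[-2.4,0,4],0.25],
    [[-4,0,5.5],0.3],
    [[-5.5,0,6.3],0.379],
    [[-7,0,6.8],0.379],
    [[-8.5,0,7],0.379],
    [[-10,0,7.1],0.379],
  ],
  fingers=-0.2,
)

```text
t: 1.2
tool_pos: [0.2947, -0.1379, 0.1955]
orientation: [0.514, -0.513, 0.486, -0.486]
contact_force: [1.5, 0.5, 0.4]
grip_width: 0.0509
```

Request:
apply_moves(
  series=[
    [[0,0,1.2],0],
    [[-0.8,0,2.6],0],
    [[-2,0,4.2],0],
    [[-3.4,0,5.5],0],
    [[-5,0,6.3],0],
    [[-6.6,0,6.5],0],
    [[-8.2,0,6.4],0],
    [[-9.5,0,6.3],0],
  ],
)

```text
t: 2.0
tool_pos: [0.4685, 0.1551, 0.1955]
orientation: [0.514, -0.513, 0.486, -0.486]
contact_force: [1.0, -0.0, 0.8]
grip_width: 0.0513
```

Run:
```python
from h import *
s=get_image("side");t=get_image("top");cv2.imwrite("pics/m1.png",np.vstack([s["img"][100:400,150:550],t["img"][120:400,80:480]])[:,:,::-1])
print(bot.observe())
```

```text
{'t': 2.1, 'joint_positions': array([0.17030659, 0.28362137, 1.60880582, 0.00203539, 1.24865845,
       1.67947598]), 'joint_vel': array([-0.10016695, -0.008768  ,  0.02013152, -0.05162316, -0.0038752 ,
       -0.08683805]), 'joint_torque': array([ 2.17257030e+00, -3.98565674e+01, -2.45785153e+01,  4.30340879e-01,
       -3.58541452e-03,  8.59374795e-01]), 'tool_pos': array([0.46715234, 0.15854295, 0.19556468]), 'orientation': array([ 0.51556478, -0.51445667,  0.48496119, -0.48408671]), 'contact_force': array([ 1.19373891, -0.27424792,  0.30656183]), 'torque': array([-0.00700031, -0.04310901, -0.00611205]), 'grip_width': 0.0515058161589207}
```

View pics/m1.png

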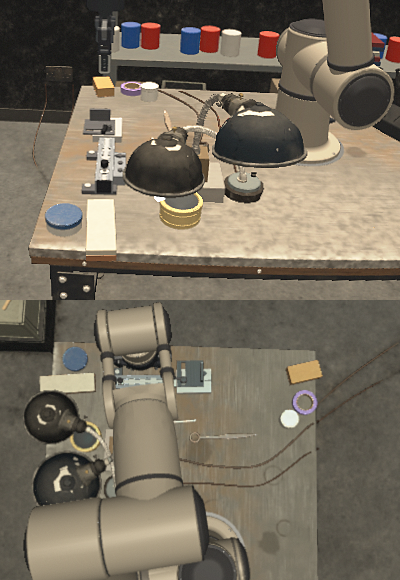

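Request:
apply_moves(
  series=[
    [[-0.6,0,0],0],
    [[-1.4,0,0],0],
    [[-2.2,0.4,0.03],0],
    [[-2.67,1.2,0.03],0],
    [[-2.67,2.2,0.03],0],
    [[-2.67,2.9,0.03],0],
    [[-2.67,3.1,0.03],0],
    [[-2.67,3.1,0.03],0],
  ],
)

```text
t: 2.9
tool_pos: [0.4631, 0.2381, 0.1023]
orientation: [0.515, -0.515, 0.485, -0.484]
contact_force: [-0.2, -0.6, 0.2]
grip_width: 0.0513
```

Run:
```python
from h import *
s=get_image("side");o=bot.observe();print(o["tool_pos"],o["contact_force"],o["grip_width"],rot(o["orientation"])[:,0])
print(proj(s,[o["tool_pos"]]))
cv2.imwrite("pics/m2.png",crop(s,215,185,305,280,6))
```

```text
[0.46373585 0.2383928  0.10329728] [ 0.04555606  0.38100973 -0.03111349] 0.05103631209669381 [ 0.0602818  -0.99817935 -0.00202169]
[[253.5639849  243.84941717]]
```

View pics/m2.png

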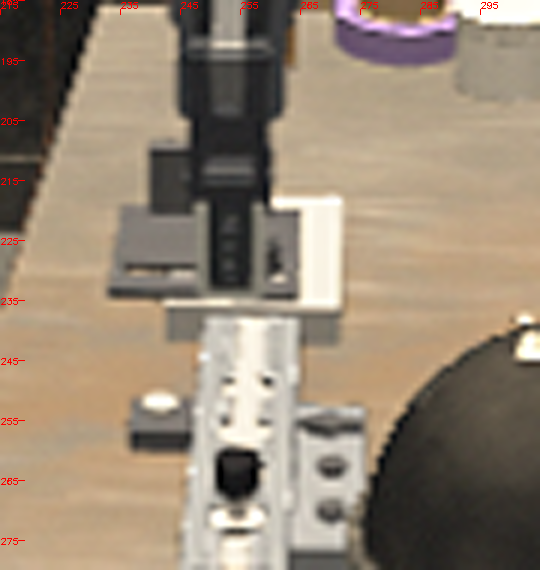

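Request:
apply_moves(
  series=[
    [[-0.05,0.4,0],0],
    [[-0.05,0.9,0],0],
    [[-0.05,1.3,0],0],
    [[-0.05,1.55,0],0],
    [[-0.05,1.64,0],0],
    [[-0.05,1.67,0],0],
    [[-0.05,1.67,0],0],
    [[-0.05,1.67,0],0],
  ],
)

```text
t: 3.75
tool_pos: [0.464, 0.2401, 0.0537]
orientation: [0.516, -0.514, 0.485, -0.485]
contact_force: [-0.1, 0.2, 0.5]
grip_width: 0.0511
```

Request:
apply_moves(
  series=[
    [[0,0,0],0],
    [[0,0,0],0],
    [[0,0,0],0],
    [[0,0,0],0],
    [[0,0,0],0],
    [[0,0,0],0],
    [[0,0,0],0],
    [[0,0,0],0],
  ],
  fingers=1,
)

```text
t: 4.55
tool_pos: [0.464, 0.2401, 0.0536]
orientation: [0.516, -0.514, 0.485, -0.484]
contact_force: [0.2, -0.6, 0.2]
grip_width: 0.0002
```

Run:
```python
from h import *
s=get_image("side");t=get_image("top");o=bot.observe();print(o["tool_pos"],o["contact_force"],o["grip_width"])
print(proj(s,[o["tool_pos"],[.463,.24,.066]]))
a=crop(s,215,185,305,280,6);b=crop(t,180,178,300,233,6)[:, :]
c=np.zeros((570,800,3),np.uint8);c[:,:400]=a[:,70:470];b=crop(t,180,175,247,235,6);c[:360,400:]=b[:,:400];cv2.imwrite("pics/m3.png",c)
```

```text
[0.46405443 0.24015549 0.05363851] [ 0.17022605 -0.40713593  0.03959159] -0.0004209769625540984
[[253.31702938 265.58898932]
 [253.84365672 260.35503054]]
```

View pics/m3.png

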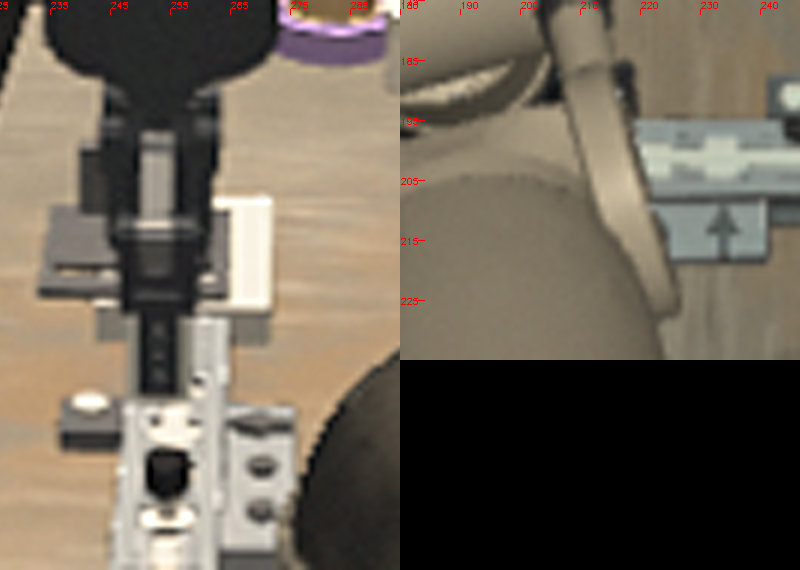

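Run:
```python
from h import *
s=get_image("side")
print("start",proj(s,[[.22,-.477,.196],[.22,-.477,.209],[.22,-.477,.269]]))
print("m1",proj(s,[[.467,.158,.1955],[.467,.158,.205],[.467,.158,.2685]]))
print("now y.24",proj(s,[[.464,.24,z] for z in(.054,.09,.127,.163)]))
print("now y.18",proj(s,[[.464,.18,z] for z in(.054,.127)]))
im=np.vstack([crop(s,235,140,285,260,6)]);g=cv2.cvtColor(s["img"],cv2.COLOR_RGB2GRAY)
print(g[150:275:2,253],)
b=cv2.imread("pics/side0.png")[30:130,300:400];c=cv2.imread("pics/m1.png")[0:120,60:150]
cv2.imwrite("pics/m4.png",np.hstack([cv2.resize(b,(400,400)),cv2.resize(c,(400,400*120//90))[:400]]))
```

```text
start [[351.11066322 111.60756913]
 [351.41409229 107.59768809]
 [352.81622666  88.81608028]]
m1 [[255.59642283 185.57599908]
 [255.61389713 181.29548418]
 [255.74545693 151.87928069]]
now y.24 [[253.3506089  265.39865236]
 [253.35546076 250.03542311]
 [253.36721661 233.72323712]
 [253.38583678 217.33357748]]
now y.18 [[255.89554811 250.77361571]
 [255.9994144  220.20620755]]
[104 104 103  99 207 103  86  45  44  43 103 145 147  70  37  38  40  41
  40  38  40  37  39  38  41  40  42  39  47 130 126 159 159 159 158 146
 218 122  69  68  74  35  68  38  42  69  43  67  48  57  52 148 186 240
 238  32  54  27  22  79 133 245 180]
```

View pics/m4.png

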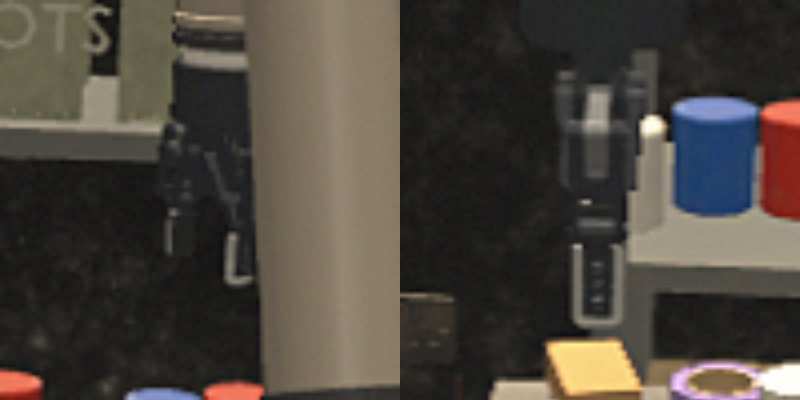

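The fingers closed on nothing. In the side view their end is at v≈251, but the reported TCP projects to v≈265, and the start picture shows the same kind of gap. That fits fingertips about 33 mm above the reported TCP better than a y shift. I'll probe downward gently to check.

```bash
python3 -c "
from cell import bot
print(bot.hold_point_z,[a for a in dir(bot) if a[0]!='_'])"
```

```text
0.0187 ['MotionError', 'hold_point_z', 'observe', 'sign_off']
```

Request:
apply_moves(
  series=[
    [[0,0.06,0],0],
    [[0,0.12,0],0],
    [[0,0.18,0],0],
    [[0,0.24,0],0],
    [[0,0.3,0],0],
    [[0,0.33,0],0],
    [[0,0.33,0],0],
    [[0,0.33,0],0],
  ],
)

```text
t: 5.5
tool_pos: [0.4641, 0.2402, 0.0438]
orientation: [0.516, -0.514, 0.485, -0.485]
contact_force: [-0.1, 0.4, -0.9]
grip_width: -0.0001
```

Request:
apply_moves(
  series=[
    [[0,0.03,0],0],
    [[0,0.06,0],0],
    [[0,0.09,0],0],
    [[0,0.12,0],0],
    [[0,0.12,0],0],
    [[0,0.12,0],0],
    [[0,0.12,0],0],
    [[0,0.12,0],0],
  ],
)

```text
t: 6.3
tool_pos: [0.4641, 0.2402, 0.0402]
orientation: [0.516, -0.514, 0.485, -0.485]
contact_force: [-0.1, -0.0, -0.0]
grip_width: 0.0
```

Request:
apply_moves(
  series=[
    [[0,0.03,0],0],
    [[0,0.06,0],0],
    [[0,0.09,0],0],
    [[0,0.12,0],0],
    [[0,0.12,0],0],
    [[0,0.12,0],0],
    [[0,0.12,0],0],
    [[0,0.12,0],0],
  ],
)

```text
t: 7.1
tool_pos: [0.4642, 0.2402, 0.0366]
orientation: [0.516, -0.514, 0.485, -0.485]
contact_force: [-0.0, -0.8, 0.6]
grip_width: 0.0
```

Request:
apply_moves(
  series=[
    [[0,0.03,0],0],
    [[0,0.06,0],0],
    [[0,0.09,0],0],
    [[0,0.12,0],0],
    [[0,0.12,0],0],
    [[0,0.12,0],0],
    [[0,0.12,0],0],
    [[0,0.12,0],0],
  ],
)

```text
t: 7.9
tool_pos: [0.4642, 0.2402, 0.0331]
orientation: [0.516, -0.514, 0.485, -0.485]
contact_force: [-0.1, 0.4, -0.2]
grip_width: -0.0
```

Run:
```python
from h import *
s=get_image("side");o=bot.observe();print(o["tool_pos"],o["contact_force"])
cv2.imwrite("pics/m5.png",crop(s,235,190,285,290,6))
```

```text
[0.46419997 0.24022242 0.03308095] [-0.43206759  0.32975531 -0.3694876 ]
```

View pics/m5.png

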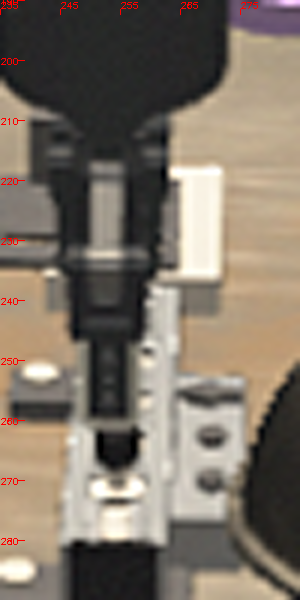

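The tip is at v≈261.6, just above the cap, with no contact yet. That makes the offset about 30–33 mm. I'll probe a bit more to pin it down.

Request:
apply_moves(
  series=[
    [[0,0.03,0],0],
    [[0,0.06,0],0],
    [[0,0.06,0],0],
    [[0,0.06,0],0],
    [[0,0.06,0],0],
    [[0,0.06,0],0],
    [[0,0.06,0],0],
    [[0,0.06,0],0],
  ],
)

```text
t: 8.75
tool_pos: [0.4642, 0.2402, 0.0313]
orientation: [0.516, -0.514, 0.485, -0.485]
contact_force: [-0.8, 0.6, 0.0]
grip_width: -0.0002
```

Request:
apply_moves(
  series=[
    [[0,0.03,0],0],
    [[0,0.06,0],0],
    [[0,0.06,0],0],
    [[0,0.06,0],0],
    [[0,0.06,0],0],
    [[0,0.06,0],0],
    [[0,0.06,0],0],
    [[0,0.06,0],0],
  ],
)

```text
t: 9.55
tool_pos: [0.4643, 0.2403, 0.0296]
orientation: [0.516, -0.514, 0.485, -0.485]
contact_force: [-0.0, 0.2, 2.9]
grip_width: -0.0001
```

Request:
apply_moves(
  series=[
    [[0,0.03,0],0],
    [[0,0.06,0],0],
    [[0,0.06,0],0],
    [[0,0.06,0],0],
    [[0,0.06,0],0],
    [[0,0.06,0],0],
    [[0,0.06,0],0],
    [[0,0.06,0],0],
  ],
)

```text
t: 10.35
tool_pos: [0.4643, 0.2403, 0.0278]
orientation: [0.516, -0.514, 0.485, -0.485]
contact_force: [-0.5, 0.2, 3.2]
grip_width: -0.0001
```

Contact starts at reported z≈0.030 with about 3 N, which is the cap's spring. So the real tips are about 36 mm above the reported TCP. I'll lift, open, drop around the cap and pinch it.

Request:
apply_moves(
  series=[
    [[0,-0.2,0],0],
    [[0,-0.5,0],0],
    [[0,-0.5,0],0],
    [[0,-0.5,-0.03],0],
    [[0,-0.5,-0.03],0],
    [[0,-0.3,-0.03],0],
    [[0,0,-0.03],0],
    [[0,0,-0.03],0],
  ],
  fingers=0.1,
)

```text
t: 11.15
tool_pos: [0.4623, 0.2398, 0.0261]
orientation: [0.515, -0.515, 0.485, -0.484]
contact_force: [-0.2, 0.0, 1.6]
grip_width: 0.0388
```

Request:
apply_moves(
  series=[
    [[0,0.1,0],0],
    [[0,0.2,0],0],
    [[0,0.3,0],0],
    [[0,0.39,0],0],
    [[0,0.39,0],0],
    [[0,0.39,0],0],
    [[0,0.39,0],0],
    [[0,0.39,0],0],
  ],
)

```text
t: 11.95
tool_pos: [0.4624, 0.2399, 0.0145]
orientation: [0.515, -0.515, 0.485, -0.484]
contact_force: [0.3, 0.4, 0.4]
grip_width: 0.0385
```

Request:
apply_moves(
  series=[
    [[0,0,0],0],
    [[0,0,0],0],
    [[0,0,0],0],
    [[0,0,0],0],
    [[0,0,0],0],
    [[0,0,0],0],
    [[0,0,0],0],
    [[0,0,0],0],
  ],
  fingers=1,
)

```text
t: 12.75
tool_pos: [0.4625, 0.24, 0.0146]
orientation: [0.515, -0.514, 0.485, -0.484]
contact_force: [-0.5, 0.3, 2.5]
grip_width: 0.0132
```

Request:
apply_moves(
  series=[
    [[0,0.05,0],0],
    [[0,0.1,0],0],
    [[0,0.15,0],0],
    [[0,0.19,0],0],
    [[0,0.19,0],0],
    [[0,0.19,0],0],
    [[0,0.19,0],0],
    [[0,0.19,0],0],
  ],
)

```text
t: 13.55
tool_pos: [0.4625, 0.2399, 0.0089]
orientation: [0.515, -0.514, 0.485, -0.484]
contact_force: [-1.0, 0.1, 5.0]
grip_width: 0.0129
```

Run:
```python
from h import *
s=get_image("side");o=bot.observe();print(o["tool_pos"],o["contact_force"],o["grip_width"],rot(o["orientation"])[:,0])
cv2.imwrite("pics/m6.png",crop(s,235,210,285,290,6))
```

```text
[0.46250556 0.23995466 0.00894063] [-1.1988119  -0.00467182  4.30993128] 0.013271174993005298 [ 0.06033928 -0.99817632 -0.00179024]
```

Request:
apply_moves(
  series=[
    [[0.1,0.0,0],0],
    [[0.3,0.0,0],0],
    [[0.55,0.0,0],0],
    [[0.8,0.0,0],0],
    [[1.05,0.0,-0.01],0],
    [[1.3,0.0,-0.01],0],
    [[1.45,0.0,-0.01],0],
    [[1.5,0.0,-0.01],0],
  ],
)

```text
t: 14.4
tool_pos: [0.4648, 0.1948, 0.0089]
orientation: [0.515, -0.514, 0.485, -0.484]
contact_force: [-1.9, 1.8, 5.2]
grip_width: 0.0129
```

Request:
apply_moves(
  series=[
    [[0.15,0,0],0],
    [[0.4,0,0],0],
    [[0.65,0,0],0],
    [[0.9,0,0],0],
    [[1.15,0,-0.01],0],
    [[1.35,0,-0.01],0],
    [[1.47,0,-0.01],0],
    [[1.49,0,-0.01],0],
  ],
)

```text
t: 15.2
tool_pos: [0.4669, 0.1499, 0.0088]
orientation: [0.515, -0.514, 0.486, -0.484]
contact_force: [-1.5, 1.3, 4.7]
grip_width: 0.0132
```

Run:
```python
from h import *
s=get_image("side");t=get_image("top");o=bot.observe();print(o["tool_pos"],o["contact_force"],o["grip_width"])
c=np.zeros((600,800,3),np.uint8);a=crop(s,235,190,285,290,6);c[:,:300]=a;b=crop(t,225,175,308,240,6);c[:390,300:798]=b;cv2.imwrite("pics/m7.png",c)
```

```text
[0.46691516 0.14996243 0.00883246] [-1.41544721  0.39097109  5.69090103] 0.013208435693539322
```

View pics/m7.png

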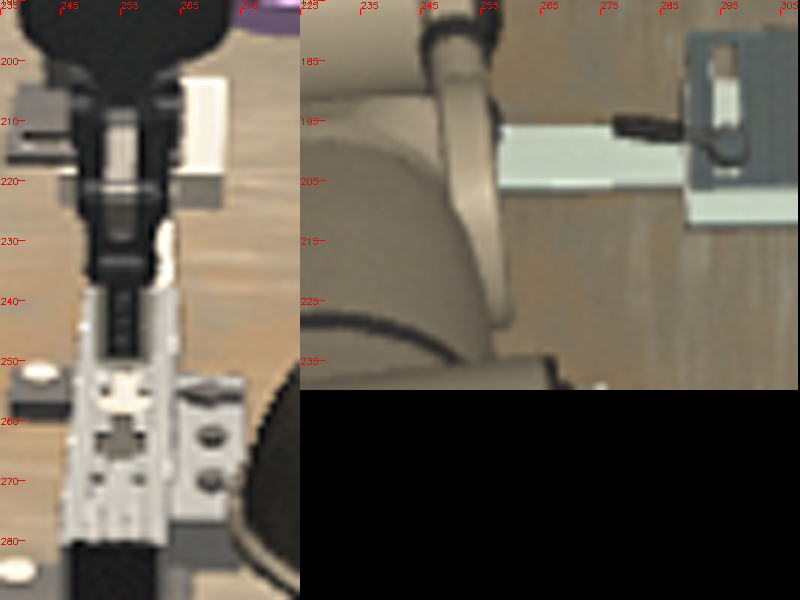

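The tube is out about 90 mm: the head's near edge moved from u≈256.8 to 289.5, which is 32.7 px. Now I let the button rise.

Request:
apply_moves(
  series=[
    [[0,-0.05,0],0],
    [[0,-0.1,0],0],
    [[0,-0.15,0],0],
    [[0,-0.19,0],0],
    [[0,-0.19,0],0],
    [[0,-0.19,0],0],
    [[0,-0.19,0],0],
    [[0,-0.19,0],0],
  ],
)

```text
t: 16.1
tool_pos: [0.4669, 0.1499, 0.0145]
orientation: [0.515, -0.514, 0.486, -0.484]
contact_force: [0.4, 0.1, 4.1]
grip_width: 0.0131
```

Request:
apply_moves(
  series=[
    [[0,-0.05,0],0],
    [[0,-0.07,0],0],
    [[0,-0.07,0],0],
    [[0.04,-0.07,0],0],
    [[0.08,-0.07,0],0],
    [[0.12,-0.07,0],0],
    [[0.12,-0.07,0],0],
    [[0.12,-0.07,0],0],
  ],
)

```text
t: 16.9
tool_pos: [0.4664, 0.1484, 0.0153]
orientation: [0.515, -0.514, 0.487, -0.483]
contact_force: [3.9, 14.0, -22.8]
grip_width: 0.0131
```

A 14 N reaction at only 1.5 mm of motion, plus an upward pull limit, show the key is up and locked in the hole. I'll release and rise.

Request:
apply_moves(
  series=[
    [[-0.05,0.03,0],0],
    [[-0.05,0.03,0],0],
    [[-0.05,0.03,0],0],
    [[-0.05,0.03,0],0],
    [[-0.05,-0.4,0],0],
    [[-0.05,-1.2,0],0],
    [[-0.05,-2.2,0],0],
    [[-0.05,-2.9,0],0],
  ],
  fingers=0.1,
)

```text
t: 17.7
tool_pos: [0.4672, 0.1493, 0.1045]
orientation: [0.516, -0.513, 0.487, -0.484]
contact_force: [0.4, -0.5, -0.8]
grip_width: 0.0386
```

Run:
```python
from h import *
t=get_image("top");s=get_image("side")
P=proj(t,[[.498,-.0851,.0445],[.480,-.0885,.042],[.497,-.0716,.077],[.473,-.0225,.07]]);print(P)
g=cv2.cvtColor(t["img"],cv2.COLOR_RGB2GRAY)
u,v=P[0].round().astype(int)
print("cols",range(u-8,u+9));
for r in range(v-6,v+20): print(r,g[r,u-8:u+9])
cv2.imwrite("pics/m8.png",crop(t,262,175,332,225,11))
```

```text
[[318.666514   192.51287477]
 [319.69906281 199.08956913]
 [314.89986505 190.34402332]
 [296.49141624 198.9198498 ]]
cols range(311, 328)
187 [ 95  91  48  89  95  99 130 124 117 116 119 120 115 111 112 112 114]
188 [ 93  93  47  96  96 115 184 191 190 190 192 192 154 118 113 112 113]
189 [ 94  93  47  97  96 123 197 207 205 202 204 205 171 120 110 113 115]
190 [ 94  94  48  94  99 116 149 197 202 201 200 201 176 122 111 111 115]
191 [ 94  93  46  92  97  98 100 143 193 201 198 201 205 131 112 113 116]
192 [ 93  93  44  88  97  96  88  95 139 194 200 203 221 137 113 114 117]
193 [ 92  92  49  85  97  97  88  86 130 191 196 200 220 137 117 115 116]
194 [ 93  93  52  74  94  95  90 127 181 199 197 201 225 140 118 117 116]
195 [ 94  93  53  68  95  95 118 184 200 200 200 201 206 133 119 115 114]
196 [ 93  92  56  69  95  98 145 202 205 201 201 203 203 133 119 116 115]
197 [ 91  94  55  68  95 100 152 204 206 204 204 205 207 134 122 116 115]
198 [ 95  94  55  62  90  97 151 201 203 202 200 203 201 120 119 118 117]
199 [ 97  93  54  45  58  70 125 147 147 150 148 136 134  96 119 118 118]

[... 261 characters left out ...]
2 200 202 203 208 140 125 120 121]
204 [ 90  88  87  90  85  96 197 205 203 202 202 204 210 141 126 118 123]
205 [106 102 102 101  88  96 196 204 203 204 203 207 209 133 128 123 124]
206 [190 190 190 191 187 186 205 205 203 204 204 207 211 132 130 122 123]
207 [207 206 206 208 206 207 205 204 203 204 203 206 211 135 132 121 122]
208 [204 204 204 205 204 203 205 204 203 202 204 206 212 139 132 122 126]
209 [205 203 205 206 206 204 206 205 205 205 205 210 210 151 135 122 127]
210 [206 206 207 205 206 206 206 206 205 206 207 209 209 151 133 122 126]
211 [206 204 202 201 200 199 197 195 194 191 186 184 185 144 131 123 126]
212 [121 121 121 123 126 123 120 122 123 120 116 115 124 124 132 122 126]
```

View pics/m8.png

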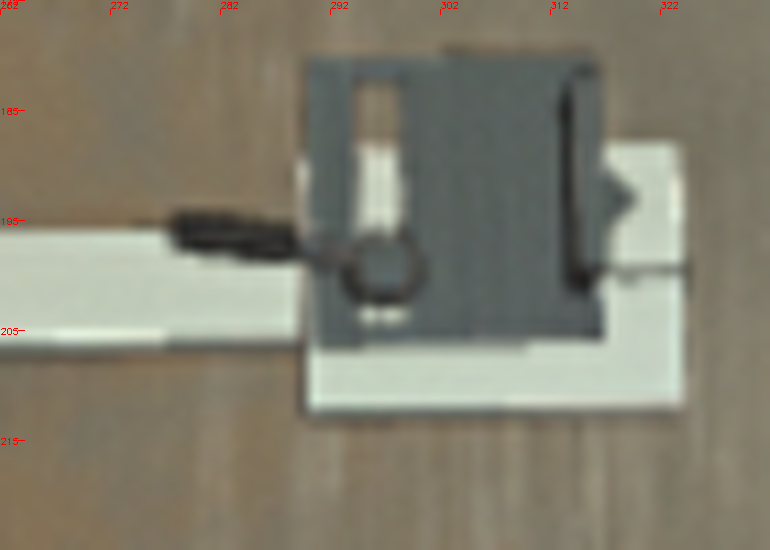

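Run:
```python
from h import *
t=get_image("top");f=lambda u,v,z:np.round(onz(t,(u,v),z)*1e3,1)
p=f(319.3,192.6,.0445);l=f(319,199.35,.042)
print("pointer",p,"line",l,"off",(p-l)[:2]@[.9986,.053])
C=lambda x,y:(262+(x+.5)/11-.5,175+(y+.5)/11-.5)
print("lip mid",f(315.2,192,.077),"pivot",f(*C(384,268),.07),"handle ends",f(*C(175,230),.072),f(*C(297,244),.072))
for z in(.06,.07,.08): print(f(*C(384,268),z))
o=bot.observe();print(o["tool_pos"],rot(o["orientation"])[:,0])
```

```text
pointer [497.8 -86.9  44.5] line [479.2 -86.6  42. ] off 18.558060000000022
lip mid [492.4 -72.5  77. ] pivot [473.  -22.4  70. ] handle ends [480.5  29.6  72. ] [478.   -0.6  72. ]
[474.9 -23.   60. ]
[473.  -22.4  70. ]
[471.1 -21.8  80. ]
[0.46753325 0.14938117 0.10382055] [ 0.0582819  -0.9982861  -0.00529942]
```

Request:
apply_moves(
  series=[
    [[0.6,0,0.05],0],
    [[1.7,0,0.15],0],
    [[3.1,0,0.25],0],
    [[4.5,0,0.35],0],
    [[5.8,0,0.45],0],
    [[6.8,0,0.55],0],
    [[7.4,0,0.55],0],
    [[7.44,0,0.55],0],
  ],
  fingers=0.4,
)

```text
t: 18.65
tool_pos: [0.4964, -0.0745, 0.1014]
orientation: [0.515, -0.512, 0.488, -0.484]
contact_force: [0.2, 0.3, -0.4]
grip_width: 0.0257
```

Run:
```python
from h import *
s=get_image("side");o=bot.observe();print(o["tool_pos"],o["grip_width"],rot(o["orientation"]).round(4).tolist())
P=proj(s,[o["tool_pos"]+[0,0,.036],[.497,-.0725,.077]]);print(P)
```

```text
[ 0.49625112 -0.07334524  0.10151602] 0.02532280636652762 [[0.0559, -0.001, 0.9984], [-0.9984, 0.006, 0.0559], [-0.0061, -1.0, -0.0006]]
[[251.97123638 171.07663645]
 [251.62756701 193.31066607]]
```

Request:
apply_moves(
  series=[
    [[0,0.5,0],0],
    [[0,1.1,0],0],
    [[0,1.6,0],0],
    [[0,2.0,0],0],
    [[0,2.35,0],0],
    [[0,2.6,0],0],
    [[0,2.7,0],0],
    [[0,2.7,0],0],
  ],
)

```text
t: 19.5
tool_pos: [0.4961, -0.0727, 0.0203]
orientation: [0.515, -0.513, 0.488, -0.484]
contact_force: [0.3, 0.2, 0.2]
grip_width: 0.0255
```

Request:
apply_moves(
  series=[
    [[0,0,0],0],
    [[0,0,0],0],
    [[0,0,0],0],
    [[0,0,0],0],
    [[0,0,0],0],
    [[0,0,0],0],
    [[0,0,0],0],
    [[0,0,0],0],
  ],
  fingers=1,
)

```text
t: 20.3
tool_pos: [0.4965, -0.0729, 0.0208]
orientation: [0.515, -0.512, 0.487, -0.484]
contact_force: [-0.6, 0.7, 5.6]
grip_width: 0.0067
```

Request:
apply_moves(
  series=[
    [[0,-0.02,-0.05],0],
    [[0,-0.02,-0.15],0],
    [[0,-0.02,-0.27],0],
    [[0,-0.02,-0.4],0],
    [[0,-0.02,-0.52],0],
    [[0,-0.02,-0.6],0],
    [[0,-0.02,-0.62],0],
    [[0,-0.02,-0.62],0],
  ],
)

```text
t: 21.1
tool_pos: [0.4772, -0.0737, 0.021]
orientation: [0.515, -0.513, 0.488, -0.484]
contact_force: [-0.8, 1.2, -7.8]
grip_width: 0.0062
```

Run:
```python
from h import *
o=bot.observe();print(o["tool_pos"],o["contact_force"],o["grip_width"])
t=get_image("top");g=cv2.cvtColor(t["img"],cv2.COLOR_RGB2GRAY)
for r in range(180,216): print(r,g[r,311:328])
```

```text
[ 0.47720123 -0.07370891  0.02103616] [-0.84700462  1.24430066 -7.77817038] 0.006208287250989786
180 [112 112 116 117 119 120 122 125 127 129 129 131 132 135 135 138 141]
181 [104 107 109 111 113 116 118 119 120 124 126 126 129 130 132 134 134]
182 [ 92  98 100 104 107 109 113 113 116 117 120 123 124 126 129 128 132]
183 [ 85  85  91  94  96 101 105 109 108 112 115 117 119 120 122 125 126]
184 [117  95  87  85  88  91  95  99 103 105 108 111 113 115 118 119 122]
185 [139 132 127 114  95  92  87  89  92  96 101 102 108 108 109 114 115]
186 [144 140 137 132 126 124 111  93  94  90  92  93  97 100 105 106 108]
187 [140 140 137 133 134 131 126 120 117 107  93  88  91  92  94  97 101]
188 [141 138 137 134 130 129 128 122 125 119 112 112 110  94  87  90  92]
189 [139 137 135 132 132 127 126 125 123 123 120 119 119 116 108 110  96]
190 [129 131 129 127 128 129 128 127 125 124 122 123 116 118 119 122 120]
191 [121 123 124 128 128 131 131 133 133 134 132 131 125 120 117 118 120]
192 [121 123 125 127 129 129 133 133 134 136 138 138 135 135 129 121 118]
193 [108 110 105 107 114 117 117 123 129 
[... 960 characters left out ...]
1 122 120 122 121 121 120 119 119]
207 [114 116 116 118 119 120 121 122 120 121 121 121 122 121 120 121 120]
208 [114 116 118 118 119 120 122 122 122 121 121 122 123 121 122 122 122]
209 [115 117 118 116 118 121 119 122 122 120 121 122 122 122 124 123 123]
210 [116 116 116 118 118 119 120 121 121 120 121 122 121 124 124 124 124]
211 [116 115 116 118 121 121 121 120 121 121 122 122 125 123 123 123 125]
212 [116 116 117 116 120 120 122 121 121 123 124 123 124 124 124 123 123]
213 [118 118 118 120 120 121 121 120 121 122 122 121 123 124 122 123 124]
214 [117 118 117 120 120 120 120 122 121 123 120 123 124 123 124 124 121]
215 [117 116 119 121 120 120 121 121 121 122 122 122 123 122 123 125 123]
```

Request:
apply_moves(
  series=[
    [[0,0.02,0],0],
    [[0,0.02,0],0],
    [[0,0.02,0],0],
    [[0,0.02,0],0],
    [[0,-0.5,0],0],
    [[0,-1.4,0],0],
    [[0,-2.5,0],0],
    [[0,-3.2,0],0],
  ],
  fingers=0.4,
)

```text
t: 21.95
tool_pos: [0.4782, -0.0746, 0.1193]
orientation: [0.515, -0.512, 0.487, -0.485]
contact_force: [0.4, 0.2, -1.4]
grip_width: 0.0257
```

Request:
apply_moves(
  series=[
    [[-0.6,0,0],0],
    [[-1.7,0,0],0],
    [[-3.1,0,0],0],
    [[-4.5,0,0],0],
    [[-5.8,0,0],0],
    [[-6.8,0,0],0],
    [[-7.4,0,0],0],
    [[-7.4,0,0],0],
  ],
  fingers=1,
)

```text
t: 22.75
tool_pos: [0.4656, 0.149, 0.1207]
orientation: [0.516, -0.513, 0.486, -0.484]
contact_force: [-0.1, -0.3, 0.4]
grip_width: 0.0003
```

Run:
```python
from h import *
o=bot.observe();print(o["tool_pos"],o["contact_force"],o["grip_width"],rot(o["orientation"])[:,0])
t=get_image("top");g=cv2.cvtColor(t["img"],cv2.COLOR_RGB2GRAY)
for r in range(185,214): print(r,g[r,311:326])
```

```text
[0.46556485 0.14903514 0.1207262 ] [-0.13184981 -0.3134731   0.36813873] 0.00034692888201401183 [ 0.05925412 -0.9982267  -0.0056923 ]
185 [128 124 124 121 120 123 125 122 115 112 114 115 116 116 114]
186 [108 108 107 107 106 112 125 117 112 110 114 111 112 113 114]
187 [ 96  95  95  93  92 102 127 124 118 117 118 120 114 113 112]
188 [ 92  92  91  85  84 131 187 192 189 189 191 191 155 117 110]
189 [ 94  94  84  95  89 125 199 205 203 203 204 205 171 121 110]
190 [ 93  94  65  95  91 120 198 203 201 202 200 203 176 122 111]
191 [ 93  93  51  92  92 106 195 200 198 197 197 203 205 132 112]
192 [ 94  95  47  88  93 101 195 203 199 198 198 202 218 136 116]
193 [ 93  94  46  87  91 101 193 199 197 196 196 201 222 137 117]
194 [ 94  94  52  73  90 104 196 202 197 199 197 201 225 139 119]
195 [ 95  95  55  66  90 105 195 207 200 198 200 200 208 133 118]
196 [ 94  95  54  68  93  98 149 202 206 202 202 205 203 133 119]
197 [ 94  94  54  69  96  93  97 177 205 207 206 207 208 135 122]
198 [ 94  95  54  64  98  95  74 120 178 202 202 203 203 121 119]
199 [ 93  95  53  60  99  99  81  86 114 1
[... 247 characters left out ...]
 96 129 201 207 203 202 204 209 133 123]
204 [ 93  93  65  46  91  93 123 201 206 203 203 205 209 140 128]
205 [ 94  94  64  46  91  94 128 201 207 204 204 207 210 133 128]
206 [ 94  93  67  34  62  69 154 205 206 206 205 207 212 132 130]
207 [ 95  93  69  33  34  71 191 210 205 204 205 207 212 134 132]
208 [ 94  94  87  64  55  90 168 206 205 205 203 206 212 138 133]
209 [ 94  94  93  91  85  96 156 205 208 207 207 210 211 148 135]
210 [ 94  96  93  95  91  96 164 207 209 206 207 208 208 154 135]
211 [ 92  92  92  94  90  93 161 195 195 193 187 185 186 142 132]
212 [ 85  83  84  85  83  80 107 123 123 120 115 116 123 124 132]
213 [113 117 118 110 120 122 114 121 122 118 113 112 116 123 132]
```

The pointer row is ≈199.4 and the line row ≈199.25. Adding parallax, the pointer sits about 1 mm too far towards −x. There is time left, so I'll regrip and nudge it +1 mm.

Request:
apply_moves(
  series=[
    [[0.6,0,0],0],
    [[1.7,0,0],0],
    [[3.1,0,0],0],
    [[4.5,0,0],0],
    [[5.8,0,0],0],
    [[6.8,0,-0.03],0],
    [[7.4,0,-0.03],0],
    [[7.43,0,-0.03],0],
  ],
  fingers=0.4,
)

```text
t: 23.6
tool_pos: [0.4777, -0.0781, 0.1196]
orientation: [0.515, -0.512, 0.487, -0.486]
contact_force: [0.0, 0.1, 0.0]
grip_width: 0.0256
```

Request:
apply_moves(
  series=[
    [[0,0.6,0],0],
    [[0,1.4,0],0],
    [[0,2.1,0],0],
    [[0,2.7,0],0],
    [[0,3.1,0],0],
    [[0,3.2,0],0],
    [[0,3.24,0],0],
    [[0,3.24,0],0],
  ],
)

```text
t: 24.4
tool_pos: [0.4781, -0.0778, 0.0229]
orientation: [0.515, -0.512, 0.487, -0.486]
contact_force: [0.1, -0.7, -0.1]
grip_width: 0.0257
```

Request:
apply_moves(
  series=[
    [[0,0,0],0],
    [[0,0,0],0],
    [[0,0,0],0],
    [[0,0,0],0],
    [[0,0,0],0],
    [[0,0,0],0],
    [[0,0,0],0],
    [[0,0,0],0],
  ],
  fingers=1,
)

```text
t: 25.2
tool_pos: [0.4774, -0.0748, 0.0235]
orientation: [0.516, -0.511, 0.488, -0.485]
contact_force: [-0.6, 15.0, 4.9]
grip_width: 0.0063
```

Request:
apply_moves(
  series=[
    [[0,0,0],0],
    [[0,0,0],0],
    [[0,0,0.02],0],
    [[0,0,0.035],0],
    [[0,0,0.035],0],
    [[0,0,0.035],0],
    [[0,0,0.035],0],
    [[0,0,0.035],0],
  ],
)

```text
t: 26.0
tool_pos: [0.4779, -0.074, 0.0236]
orientation: [0.515, -0.511, 0.489, -0.484]
contact_force: [-0.7, 5.6, -0.7]
grip_width: 0.0067
```

Request:
apply_moves(
  series=[
    [[0,0,0.02],0],
    [[0,0,0.035],0],
    [[0,0,0.035],0],
    [[0,0,0.035],0],
    [[0,0,0.035],0],
    [[0,0,0.035],0],
    [[0,0,0.035],0],
    [[0,0,0.035],0],
  ],
)

```text
t: 26.8
tool_pos: [0.4788, -0.0738, 0.0236]
orientation: [0.515, -0.511, 0.489, -0.484]
contact_force: [-1.2, 4.6, -1.5]
grip_width: 0.0066
```

Request:
apply_moves(
  series=[
    [[0,0,0],0],
    [[0,0,0],0],
    [[0,0,0],0],
    [[0,0,0],0],
    [[0,-0.5,0],0],
    [[0,-1.4,0],0],
    [[0,-2.5,0],0],
    [[0,-3.2,0],0],
  ],
  fingers=0.4,
)

```text
t: 27.6
tool_pos: [0.4797, -0.0751, 0.1218]
orientation: [0.516, -0.51, 0.488, -0.485]
contact_force: [0.3, 0.9, -0.4]
grip_width: 0.0256
```

Request:
apply_moves(
  series=[
    [[-0.6,0,0],0],
    [[-1.7,0,0],0],
    [[-3.1,0,0],0],
    [[-4.5,0,0],0],
    [[-5.5,0,-0.3],0],
    [[-6,0,-0.7],0],
    [[-6.2,0,-1.0],0],
    [[-6.2,0,-1.0],0],
  ],
  fingers=1,
)

```text
t: 28.4
tool_pos: [0.439, 0.1093, 0.1234]
orientation: [0.516, -0.511, 0.488, -0.485]
contact_force: [-0.1, -0.4, 0.4]
grip_width: 0.0003
```

Run:
```python
from h import *
o=bot.observe();print(o["tool_pos"],o["contact_force"],o["grip_width"],rot(o["orientation"])[:,0])
t=get_image("top");g=cv2.cvtColor(t["img"],cv2.COLOR_RGB2GRAY)
cv2.imwrite("pics/m9.png",crop(t,262,175,332,225,11))
for r in range(195,205): print(r,g[r,314:326])
```

```text
[0.43897228 0.10932317 0.12336838] [-0.08761304 -0.38547252  0.40413814] 0.00031262620273817796 [ 0.05404081 -0.9985038  -0.00835176]
195 [ 69  94 106 198 209 203 202 200 207 230 142 119]
196 [ 70  95  99 151 203 209 205 206 208 214 137 121]
197 [ 71  96  96  96 163 204 210 208 209 209 137 125]
198 [ 68  96  99  71 110 164 203 206 207 204 123 123]
199 [ 63  99 100  73  85 101 148 137 135 137  96 120]
200 [ 58  97 100  80  82 111 182 183 184 189 112 122]
201 [ 55  95  98  90 149 188 207 207 210 214 118 123]
202 [ 50  93 104 154 200 212 207 207 210 214 120 121]
203 [ 52  93 101 136 203 209 205 204 208 213 137 125]
204 [ 49  92  96 124 202 208 205 205 209 213 143 130]
```

The pointer is now at row ≈199.2 (≈199.4 with parallax) against the line at ≈199.25, so within about 0.6 mm. Next is the lever: I go down on its robot side with closed fingers.

Request:
apply_moves(
  series=[
    [[0.6,0,0.1],0],
    [[1.5,0,0.2],0],
    [[2.4,0,0.31],0],
    [[3.0,0.3,0.31],0],
    [[3.11,1.0,0.31],0],
    [[3.11,1.8,0.31],0],
    [[3.11,2.4,0.31],0],
    [[3.11,2.6,0.31],0],
  ],
)

```text
t: 29.25
tool_pos: [0.4539, 0.0155, 0.0432]
orientation: [0.515, -0.51, 0.489, -0.485]
contact_force: [0.7, 0.1, 0.1]
grip_width: -0.0001
```

Run:
```python
from h import *
s=get_image("side");o=bot.observe();print(o["tool_pos"],o["contact_force"],rot(o["orientation"])[:,0])
cv2.imwrite("pics/m10.png",crop(s,225,180,285,270,6))
```

```text
[0.45390417 0.01573053 0.04328449] [-0.4890374  -0.00347211 -0.99181774] [ 0.0515394  -0.9986347  -0.00851044]
```

View pics/m10.png

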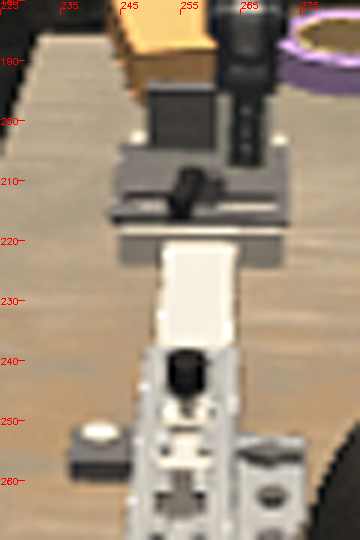

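The side view shows the button up beside the arrow. The closed finger (u≈266) stands about 7 mm to the robot's side of the handle (u≈256). I descend and start the sweep.

Request:
apply_moves(
  series=[
    [[0,0.25,0],0],
    [[0,0.5,0],0],
    [[0,0.7,0],0],
    [[0,0.76,0],0],
    [[0,0.76,0.1],0],
    [[0,0.76,0.25],0],
    [[-0.05,0.76,0.4],0],
    [[-0.1,0.76,0.55],0],
  ],
)

```text
t: 30.1
tool_pos: [0.4702, 0.0199, 0.0206]
orientation: [0.515, -0.511, 0.489, -0.485]
contact_force: [-2.3, -0.6, -0.8]
grip_width: 0.0001
```

Request:
apply_moves(
  series=[
    [[0,0,0.16],0],
    [[0,0,0.32],0],
    [[0.02,0,0.48],0],
    [[0.08,0,0.62],0],
    [[0.15,0,0.76],0],
    [[0.22,0,0.88],0],
    [[0.35,0,1.03],0],
    [[0.5,0,1.17],0],
  ],
)

```text
t: 30.9
tool_pos: [0.5066, 0.0065, 0.0205]
orientation: [0.515, -0.511, 0.489, -0.485]
contact_force: [-2.0, 0.8, -0.2]
grip_width: 0.0002
```

Request:
apply_moves(
  series=[
    [[0.1,0,0.06],0],
    [[0.2,0,0.12],0],
    [[0.28,0,0.16],0],
    [[0.35,0,0.18],0],
    [[0.35,0,0.18],0],
    [[0.35,0,0.18],0],
    [[0.35,0,0.18],0],
    [[0.35,0,0.18],0],
  ],
)

```text
t: 31.7
tool_pos: [0.5125, -0.0036, 0.0204]
orientation: [0.515, -0.51, 0.489, -0.485]
contact_force: [-0.9, 3.7, 0.5]
grip_width: -0.0001
```

Request:
apply_moves(
  series=[
    [[0.03,0,0],0],
    [[0.06,0,0],0],
    [[0.09,0,0],0],
    [[0.12,0,0],0],
    [[0.15,0,0],0],
    [[0.15,0,0],0],
    [[0.15,0,0],0],
    [[0.15,0,0],0],
  ],
)

```text
t: 32.5
tool_pos: [0.5126, -0.005, 0.0205]
orientation: [0.516, -0.509, 0.49, -0.484]
contact_force: [-0.8, 18.1, 2.7]
grip_width: 0.0002
```

Request:
apply_moves(
  series=[
    [[0.03,0,0],0],
    [[0.06,0,0],0],
    [[0.09,0,0],0],
    [[0.12,0,0],0],
    [[0.15,0,0],0],
    [[0.15,0,0],0],
    [[0.15,0,0],0],
    [[0.15,0,0],0],
  ],
)

```text
t: 33.3
tool_pos: [0.5126, -0.0053, 0.0205]
orientation: [0.517, -0.508, 0.492, -0.483]
contact_force: [0.7, 23.5, 3.1]
grip_width: -0.0
```

The lever is against its stop (18–24 N, no further motion). I back off, rise, and check.

Request:
apply_moves(
  series=[
    [[-0.3,0,0],0],
    [[-0.7,0,0],0],
    [[-0.9,0,0],0],
    [[-0.9,-0.4,0],0],
    [[-0.9,-1.2,0],0],
    [[-0.9,-2.2,0],0],
    [[-0.9,-3.0,0],0],
    [[-0.9,-3.4,0],0],
  ],
)

```text
t: 34.1
tool_pos: [0.5126, 0.019, 0.126]
orientation: [0.518, -0.507, 0.49, -0.484]
contact_force: [-0.5, -0.1, -0.1]
grip_width: 0.0003
```

Request:
apply_moves(
  series=[
    [[-0.5,0,-0.2],0],
    [[-1.4,0,-0.5],0],
    [[-2.6,0,-0.8],0],
    [[-3.8,0,-1.1],0],
    [[-4.6,0,-1.3],0],
    [[-5,0,-1.3],0],
    [[-5.1,0,-1.3],0],
    [[-5.1,0,-1.3],0],
  ],
)

```text
t: 34.9
tool_pos: [0.4659, 0.1697, 0.128]
orientation: [0.518, -0.507, 0.49, -0.484]
contact_force: [0.8, -0.1, -1.3]
grip_width: -0.0001
```

Run:
```python
from h import *
o=bot.observe();print(o["tool_pos"],o["contact_force"])
t=get_image("top");s=get_image("side");g=cv2.cvtColor(t["img"],cv2.COLOR_RGB2GRAY)
c=np.zeros((550,800,3),np.uint8);c[:,:528]=crop(t,270,175,318+0,225,11);c[:480,528:]=crop(s,240,190,285,270,6)[:,:270]
c[:]=0;a=crop(t,274,175,326,225,10);c[:500,:520]=a;c[:480,525:795]=crop(s,240,190,285,270,6);cv2.imwrite("pics/m11.png",c)
for r in range(195,205): print(r,g[r,314:326])
```

```text
[0.46592096 0.16971433 0.12800455] [ 0.75094407 -0.13074155 -1.33615908]Traceback (most recent call last):
  File "<stdin>", line 4, in <module>
ValueError: could not broadcast input array from shape (480,270,3) into shape (480,272,3)
```

Run:
```python
from h import *
t=get_image("top");s=get_image("side");g=cv2.cvtColor(t["img"],cv2.COLOR_RGB2GRAY)
c=np.zeros((550,800,3),np.uint8);c[:500,:520]=crop(t,274,175,326,225,10);c[:480,525:795]=crop(s,240,190,285,270,6);cv2.imwrite("pics/m11.png",c)
for r in range(195,205): print(r,g[r,314:326])
```

```text
195 [ 68  94 106 195 205 201 200 199 202 208 133 119]
196 [ 71  94  97 149 202 207 203 202 204 204 133 121]
197 [ 70  94  93  93 161 202 208 207 208 206 137 122]
198 [ 63  96  97  71 109 162 201 203 206 203 123 121]
199 [ 59  97 101  80  85 100 147 134 132 135  95 118]
200 [ 57  95  99  80  81 110 179 183 183 186 109 120]
201 [ 49  96  97  83 148 186 204 205 209 212 118 121]
202 [ 49  94 103 151 199 209 207 204 207 211 117 121]
203 [ 49  92  97 135 202 205 203 203 205 210 135 124]
204 [ 47  94  93 123 201 206 205 202 207 211 142 128]
```

The picture limit is reached, and the pixel values show the pointer unchanged. I'll check the lever numerically before handing in.

Run:
```python
from h import *
t=get_image("top");g=cv2.cvtColor(t["img"],cv2.COLOR_RGB2GRAY)
m=np.zeros_like(g);m[176:206,285:311]=(g[176:206,285:311]<62);n,l,st,ce=cv2.connectedComponentsWithStats(m)
for i in range(1,n):
    if st[i,4]>4: print(st[i],ce[i].round(1),onz(t,ce[i],.07).round(4))
p=cv2.fitLine(np.argwhere(m)[:,::-1].astype(np.float32),cv2.DIST_HUBER,0,.01,.01).ravel();print(p)
print("expected handle mid px tight",proj(t,[[.4745+.040,-.0225+.002,.070],[.4745,-.0225,.07],[.5,-.0212,.07],[.53,-.0196,.07]]).round(1))
```

```text
[295 179   4  12  41] [296.4 184.8] [ 0.5124 -0.0215  0.07  ]
[ 1.6368926e-02 -9.9986601e-01  2.9610001e+02  1.8450000e+02]
expected handle mid px tight [[296.1 184. ]
 [296.5 198.4]
 [296.2 189.2]
 [295.9 178.4]]
```

```bash
python3 -c "
from cell import bot
print(bot.observe()['t'],bot.sign_off())"
```

```text
the job is handed in; nothing more can be done
35.15 None
```

The length stop is set and handed in at 35.2 s of the 54 s allowed, done in the order asked. I saw no sign of disturbing the loose things, but I did not check their positions at the end.

- **Tube:** I pinched and pressed the button, slid the tube out about 90 mm to the arrow's hole and let the button rise. A 3.6 mm tug then moved it only 1.5 mm, with 14 N of resistance, so it is locked. The side view shows the button up beside the arrow.
- **Stop plate:** I slid it to the scribed line, then corrected an overshoot of about 1 mm. In the last top image the pointer is within about 0.3–0.7 mm of the line, and turning the lever did not move it.
- **Clamp lever:** I pushed it clockwise until it stopped (18–24 N, no further motion). The top image shows the handle pointing along +x, within about 0.05 rad, which is as fine as I could measure.

**What went wrong or disagreed**
- **Fingertip height:** The real fingertips were about 36 mm above the reported TCP, so my first grasp closed on nothing. I found the offset from the side view and by touching the cap gently.
- **Second lip grip:** When I regripped the lip I was about 4 mm off along the tube, giving a brief 15 N side force. The tube stayed locked.
- **Final picture:** The 12-picture limit was reached, so the last checks used pixel values only.

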